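# Hold the hidden bolt head while the nut is run home

### The job

A nut runner on the front of the bracket keeps turning the nut, but the bolt just spins along with it because nobody holds its head, which sits in the narrow gap behind the bracket under a fastener carton. Lift that carton off and set it squarely, edges flush, on top of the column of two like cartons, then reach down into the gap, grip the hexagonal bolt head between the fingers and hold it from turning until the nut has been run fully home (some six seconds). The job finishes while you are still holding the head: stop there with the grip kept on, do not let go, and leave the carton column and the tools lying about undisturbed.

Things in the scene. Friction and masses are not known exactly. Their poses are not given: they have to be found in the camera images.
- fixture: fixture bolted to the table; origin on the table straight below the bolt head's centre, x along the bolt from nut runner (-x) to head, z up. Base 12 mm thick, x and y within 65 mm. Bracket plate x -30 to -20 mm and rear fence x 36 to 46 mm, both 110 mm wide, tops at z 100: a gap of 56 mm, open above and at both y sides. Runner (42 mm diameter) in front, to x -116 mm, top at z 91.
- bolt_center (a point): centre of the hexagonal bolt head, 70 mm above the table, 30 mm below the tops of bracket and fence; axes as the fixture. Head 24 mm across flats, 27.7 across corners, 14 long along x; 20 mm from its centre to the bracket, 36 to the fence. Grip from above, fingers closing along the fixture's y (30 mm and more free each side); it turns into line with the fingers as they close.
- bolt_head: the same hexagonal head as the part that turns: origin at its centre, x along the bolt axis; it spins at about 2 rad/s until held. Held, it needs about 0.04 N m, and 0.12 N m once the nut is home: a firm grip of about 40 N is plenty.
- thread (a joint): how far the nut has been run on, in rad of nut against bolt: 0 at the start, grows only while the bolt head is held (about 1.3 rad/s, so about 6 s of holding) and ends at 7.5 rad at a stop, where the nut is fully home and the runner stalls as long as the head is held.
- socket (a joint): angle of the runner's socket and nut, rad; the runner always drives it: about 2 rad/s while the bolt spins along, about 1.3 rad/s while the head is held, 0 when the nut is home and the head still held.
- loose_carton: the closed white carton, 96 x 56 x 42 mm, 0.1 to 0.2 kg, that lies over the gap on the tops of bracket and fence and hides the bolt head; origin at the centre of its underside.
- loose_carton_center (a point): centre of that carton (21 mm above its underside); x along its 96 mm length, y along its 56 mm width (the grasp), z up.
- base_carton: lower carton of the column of two, same size, on the table; origin at the centre of its underside.
- base_carton_center (a point): centre of the lower carton; axes as the others.
- upper_carton: upper carton of the column, same size, loose on the lower one; origin at the centre of its underside.
- column_top (a point): centre of the top face of the upper carton, 84 mm above the table; x along the 96 mm length, y along the 56 mm width. The centre of the carton set on it belongs 21 mm above this point.
- gauge_ring: bystander: steel ring gauge, 52 mm diameter, 15 mm high, lying on the table; origin at the centre of its underside.
- gauge_plug: bystander: plug gauge, 95 mm long rod, 17 mm thick, lying behind the fixture; origin at the centre of its underside.
- screwdriver: bystander: small blue screwdriver, 131 mm long, 13 mm thick, left of the column; origin at the centre of its underside.

How it is judged:
On the way, in this order (a step that is already met when the one before it is completed fails the run):
1. the carton from over the gap stands squarely on the column, let go (horizontal distance between each of loose_carton_center, base_carton_center and column_top below 0.01 m and z of loose_carton_center in the frame of column_top between 0.017 and 0.025 m and angle between the x axis of loose_carton_center and the x axis of column_top, either way round below 0.14 rad and angle between loose_carton_center's own z axis and vertical below 0.06 rad and height (world z) of column_top between 0.08 and 0.088 m and contact force between each of the arm, the fingers and loose_carton below 0.1 N and linear speed of loose_carton below 0.02 m/s), for 0.2 s.
2. the bolt head is gripped between the fingers (contact force between the fingers and bolt_head above 8 N and distance between the grasp point and bolt_center below 0.025 m), for 0.3 s.
At the end, for the whole second after the job is handed in: Fingers grip the bolt head (over 8 N, within 25 mm of its centre); nut run home (thread over 7.3 rad) and not turning (under 0.05 rad/s); the carton lies level and let go on the column within 10 mm and 0.14 rad; all three stand stacked (all of step 1 and all of step 2 and value of joint thread above 7.3 rad and velocity of joint socket between -0.05 and 0.05 rad/s); the arm keeps its last pose, push and grip.
It fails at once if the carton column was pushed more than 30 mm (distance of any of base_carton, upper_carton from where it was at the start of the episode above 0.03 m).
It fails at once if a bystander tool was moved more than 30 mm (distance of any of gauge_ring, gauge_plug, screwdriver from where it was at the start of the episode above 0.03 m).
It also fails if it takes over 58 s, if anything falls off the work surface, if the arm or the gripper's body presses on something with over 40 N, if the wrist force passes 120 N, or if a joint passes its speed limit or range.

### The arm

A 7-joint arm with a two-finger parallel gripper is mounted at the origin on a cart in front of the work surface, level with it; the furniture and walls round the work are solid. World frame = base frame: x ahead of the robot, y to its left, z up, the work surface at z = 0. Lengths are in m, angles in rad, forces in N, time in s.
With the tool pointing down it reaches from about 0.425 to 0.925 m from the base axis. Payload 6.8 kg.
Tool frame: the origin (TCP) lies on the centre line of the jaws, within the pads' length; the fingertips stand 14 mm ahead of it and the grasp point (between the pads) lies 5 mm behind it (bot.finger_overhang is the distance from the TCP to the fingertips, in m); z points along the fingers, y is the line along which they close (so a half turn about z gives the same grasp; the last joint's range is limited). The gripper opens to 85 mm and grips with 20 to 120 N. Pads are 22 mm wide; open, the fingers measure 114 mm over their backs; the gripper's body (76 mm by 85 mm) begins 54 mm behind the grasp point. The pads swing forward as they close: fully open they stand 13 mm farther back than shut.
Start: joints at [-1.226, 0.477, 0.022, 1.555, -0.011, 1.109, -0.083], TCP at [0.295, 0.607, 0.245] pointing down, gripper open.
Joint ranges: [-2.96, 2.96], [-0.34, 2.1], [-1.41, 1.46], [0.24, 2.44], [-1.37, 4.51], [0.17, 1.92], [-2.96, 2.96]. Speed limits (rad/s): [2.39, 2.39, 3.14, 3.14, 3.14, 3.14, 3.14].

### API

Orientations are given as a unit quaternion [w, x, y, z].
In Python, from station import bot gives the robot as it stands.
- The arm moves only by the shell command python3 -m inch 'ROWS' [OPENING] [FORCE]. ROWS is JSON, a list of rows, each a list of 4 numbers: the shift along the tool's x, y, z in m, then the turn about the tool's z in degrees. A call has 1 to 12 rows; each row shifts and turns the commanded pose from where the row before left it, along the tool's axes as they then stand; what a row does not reach is not made up. A row lasts 1/10 s, in which the tool goes at most 50 mm and 8.59 degrees, less where a joint would pass 70% of its speed; a pose out of reach is approached as far as the arm can. A call is refused whole if a number of a shift passes 0.05 or a number of a turn 8.59, either way. A call with a gripper value outside its range is refused whole. OPENING is the finger opening in m, from 0 to 0.0854, set as the call begins (- or left out, the last holds). The fingers move at their own pace and stop on an object; FORCE is the grip in N (left out, the last holds). Time passes only in rows, so rows that do not move let the fingers close. It gives the time, the measured TCP pose, the force, the opening and the grip force at its end, in the units of the state.
- bot.get_obs(): the state, without advancing time (a new reading comes with each control period).
- bot.read_camera(name): name is "side" or "top"; returns a dict with "color" (400x640x3 uint8, red, green, blue), "mtx" (3x3 intrinsics, pixels), "world_from_camera" (4x4, takes a point from camera to world coordinates). Camera axes: x right, y up, looking along -z (the intrinsics and any distortion apply to the point x, -y, -z); pixel columns grow to the right and rows downward; lengths in m; the calibration is good to about 2 mm. A picture is of the moment at which its call begins. There is no depth.
- bot.hand_in(): hands the job in; it is judged then, once.
The state is a dict: "t": time; "q": joint angles; "joint_vel": joint speeds; "joint_torque": joint torques, N m; "eef_pos": TCP position; "tool_rot": TCP orientation; "contact_force": force on the tool from outside, world axes, zero at the start; "torque": the same for the moment, N m; "gripper_width": opening from 0.0 (shut) to 1.0 (fully open); "grasp_force": force on a finger pad.
Only numpy, scipy, OpenCV 4.12 (cv2) and the standard library are available. Lean on these libraries where they do the work, as an engineer would, in place of code of your own. Each camera call takes 0.05 s, during which the arm holds its last target. There are 200 camera calls.

## Working session

There is one attempt and no reset: what is moved stays moved. The work goes in short steps, Python scripts to look and compute and a shell command to move; the robot and the scene stay as the last step left them, time stands still between calls to the robot, and variables do not carry over. Pictures are saved under pics/ and viewed, at most 10 in all, crops included, and the job is handed in when it is done.

```bash
mkdir -p pics; cat > h.py <<'E'
import numpy as np, cv2
from station import bot
def snap(n,f=None):
    c=bot.read_camera(n); 
    if f: cv2.imwrite('pics/'+f,c['color'][:,:,::-1])
    return c
def ray(c,u,v):
    K=c['mtx'];T=c['world_from_camera']
    d=np.linalg.inv(K)@np.array([u,v,1.]); d=np.array([d[0],-d[1],-d[2]])
    return T[:3,3],T[:3,:3]@d
def onz(c,u,v,z):
    o,d=ray(c,u,v); return o+d*(z-o[2])/d[2]
def proj(c,p):
    T=c['world_from_camera'];q=T[:3,:3].T@(np.array(p)-T[:3,3]);q=np.array([q[0],-q[1],-q[2]]);q=c['mtx']@q;return q[:2]/q[2]
E
python3 - <<'E'
from h import *
a=snap('top','top0.png');b=snap('side','side0.png')
for c in(a,b):print(c.keys(),c['mtx'].round(1),c['world_from_camera'].round(3))
o=bot.get_obs();print(o['eef_pos'],o['tool_rot'],o['gripper_width'],bot.finger_overhang,o['t'])
E
```

```text
dict_keys(['color', 'mtx', 'world_from_camera']) [[374.6   0.  322.3]
 [  0.  374.6 202.7]
 [  0.    0.    1. ]] [[-0.003  0.999 -0.045  0.507]
 [-1.    -0.004 -0.02   0.098]
 [-0.02   0.045  0.999  1.165]
 [ 0.     0.     0.     1.   ]]
dict_keys(['color', 'mtx', 'world_from_camera']) [[384.4   0.  312.7]
 [  0.  384.4 191.7]
 [  0.    0.    1. ]] [[ 0.975 -0.17   0.145  0.698]
 [ 0.223  0.694 -0.685 -0.526]
 [ 0.016  0.699  0.715  0.752]
 [ 0.     0.     0.     1.   ]]
[0.29511623 0.60649625 0.2444044 ] [-1.05866140e-04  2.24481700e-01  9.74477946e-01 -8.29503043e-04] 1.0025840944317128 0.014 0.1
```

View pics/top0.png

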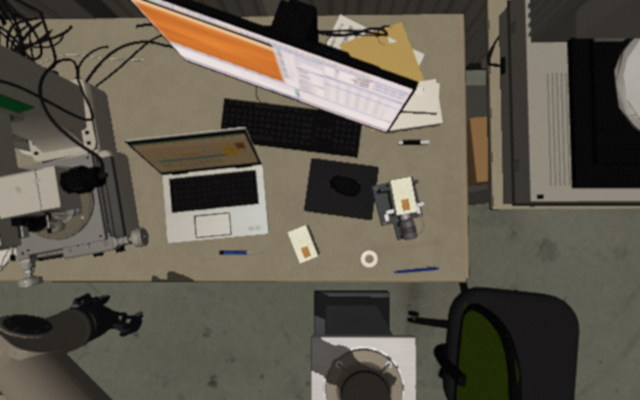

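View pics/side0.png

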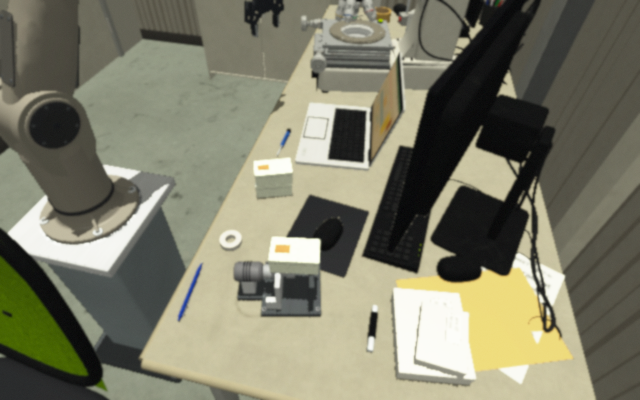

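The top view shows the loose carton at about (403,196) on the fixture, with the runner at (405,228). The column is at (303,243), the ring at (369,258), the plug at (414,142) and the screwdriver at (234,252). The side view agrees: column at (273,165), loose carton at (295,245), and the open gap at (275–300,290).

```bash
python3 - <<'E'
from h import *
c=snap('top');im=c['color']
hsv=cv2.cvtColor(im,cv2.COLOR_RGB2HSV)
vis=[]
for nm,(u,v),z in(('loose',(403,196),.142),('col',(303,243),.084)):
    r=28;sub=im[v-r:v+r,u-r:u+r]
    g=sub.astype(int); m=((g[:,:,0]>185)).astype(np.uint8)
    m=cv2.morphologyEx(m,cv2.MORPH_CLOSE,np.ones((3,3)))
    cs,_=cv2.findContours(m,cv2.RETR_EXTERNAL,cv2.CHAIN_APPROX_NONE);k=max(cs,key=cv2.contourArea)
    P=np.array([onz(c,p[0][0]+u-r,p[0][1]+v-r,z)[:2] for p in k],np.float32)
    R=cv2.minAreaRect(P*1000);print(nm,R,cv2.boxPoints(R).round(0).tolist())
    big=cv2.resize(sub,None,fx=7,fy=7,interpolation=cv2.INTER_CUBIC)
    cv2.drawContours(big,[k*7+3],-1,(255,0,0),1);vis.append(big)
cv2.imwrite('pics/crop.png',np.hstack(vis)[:,:,::-1])
for n,p in(('ring',(369,258)),('plug',(414,142)),('sd',(234,252)),('runner',(405,228))):print(n,onz(c,*p,.07 if n=='runner' else .01))
E
```

```text
loose ((571.9658203125, -112.86637878417969), (99.20701599121094, 72.66120147705078), 10.057440757751465) [[517.0, -86.0], [529.0, -157.0], [627.0, -140.0], [614.0, -68.0]]
col ((437.9073791503906, 177.33143615722656), (94.97515106201172, 54.09858703613281), 21.77427101135254) [[384.0, 185.0], [404.0, 135.0], [492.0, 170.0], [472.0, 220.0]]
ring [ 0.38964274 -0.02180099  0.01      ]
plug [ 0.74658768 -0.16398426  0.01      ]
sd [0.408575  0.3935098 0.01     ]
runner [ 0.48232277 -0.12075757  0.07      ]
```

View pics/crop.png

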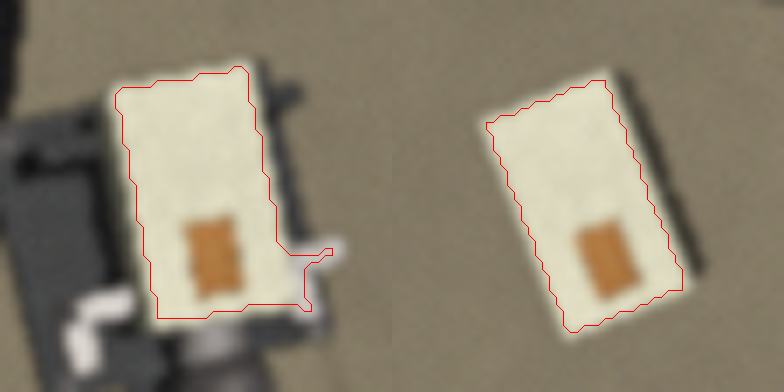

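Crop: the column outline is clean (94 x 54 mm, plausible). The loose carton's mask leaks into a bright bracket tab at crop (320,255), so I'll remove that by morphological opening.

```bash
cat >> h.py <<'E'
def carton(c,u,v,z,r=30,op=9):
    im=c['color'][v-r:v+r,u-r:u+r]
    im=cv2.resize(im,None,fx=4,fy=4,interpolation=cv2.INTER_CUBIC).astype(int)
    m=((im[:,:,0]>175)&(im[:,:,0]-im[:,:,2]>8)).astype(np.uint8)
    m=cv2.morphologyEx(m,cv2.MORPH_CLOSE,np.ones((25,25)))
    m=cv2.morphologyEx(m,cv2.MORPH_OPEN,cv2.getStructuringElement(cv2.MORPH_ELLIPSE,(4*op,4*op)))
    k=max(cv2.findContours(m,cv2.RETR_EXTERNAL,cv2.CHAIN_APPROX_NONE)[0],key=cv2.contourArea)
    P=np.array([onz(c,(p[0][0]+.5)/4-.5+u-r,(p[0][1]+.5)/4-.5+v-r,z)[:2]*1000 for p in k],np.float32)
    return cv2.minAreaRect(P)
def delta(p,yaw):
    "yaw of tool x in deg (mod 180); prints turn about tool z, then shift in tool axes AFTER the turn, and before"
    o=bot.get_obs();w,x,y,z=o['tool_rot']
    cur=np.degrees(np.arctan2(2*(x*y+w*z),1-2*(y*y+z*z)))
    dy=(yaw-cur+90)%180-90; d=np.array(p)-o['eef_pos']
    def s(a):
        a=np.radians(a);return np.array([d[0]*np.cos(a)+d[1]*np.sin(a),d[0]*np.sin(a)-d[1]*np.cos(a),-d[2]])
    print('pos',o['eef_pos'].round(4),'yaw',cur.round(2),'turn',round(-dy,2),'shift after',(s(cur+dy)*1000).round(1),'before',(s(cur)*1000).round(1),'t',o['t'],'F',np.round(o['contact_force'],1),o['grasp_force'])
E
python3 - <<'E'
from h import *
c=snap('top')
print(carton(c,403,196,.142),carton(c,303,243,.084))
delta((.572,-.110,.25),10)
E
```

```text
((572.7343139648438, -107.32481384277344), (97.72913360595703, 68.6413803100586), 9.276625633239746) ((437.9949951171875, 177.5714111328125), (97.02243041992188, 55.8555908203125), 21.657299041748047)
pos [0.2952 0.6067 0.2447] yaw 154.05 turn -35.95 shift after [-148.2 -753.9   -5.3] before [-562.5 -523.3   -5.3] t 0.2 F [ 0.9 -0.1  0.9] 0.0
```

```bash
python3 -m inch '[[0,0,0,-8.5],[0,0,0,-8.5],[0,0,0,-8.5],[0,0,0,-8.5],[0,-0.04,0,0],[0,-0.04,0,0],[0,-0.04,0,0],[0,-0.04,0,0],[0,-0.04,0,0],[0,-0.04,0,0],[0,-0.04,0,0],[0,-0.04,0,0]]' 0.085 25
python3 - <<'E'
from h import *
c=snap('top')
P=[onz(c,375+(x-3)/7,168+(y-3)/7,.142) for x,y in((115,88),(246,68),(157,318),(288,298))]
P=np.array(P)[:,:2];print(P.round(4),P.mean(0))
print(np.degrees(np.arctan2(*(P[0]-P[2])[::-1])),np.linalg.norm(P[0]-P[2]),np.linalg.norm(P[0]-P[1]))
s=bot.read_camera('side')
u,v=proj(s,(.571,-.105,.142)).astype(int)
print(u,v,carton(s,u,v,.142,35))
u,v=proj(s,(.438,.1775,.084)).astype(int)
print(u,v,carton(s,u,v,.084,35))
sub=s['color']
A=[]
for p,z in(((.571,-.105,.12),0),((.438,.1775,.06),0)):
    u,v=proj(s,p).astype(int); A.append(cv2.resize(sub[v-35:v+35,u-35:u+35],(396,396),interpolation=cv2.INTER_CUBIC));print(u,v)
cv2.imwrite('pics/s1.png',np.hstack(A)[:,:,::-1])
delta((*P.mean(0),.25),11)
E
```

```text
t: 1.4
eef_pos: [0.3401, 0.2884, 0.2453]
tool_rot: [0.0, -0.07, 0.998, 0.0]
contact_force: [0.3, -0.3, 1.4]
gripper_width: 0.997
grasp_force: 0.0
[[ 0.6146 -0.07  ]
 [ 0.6222 -0.121 ]
 [ 0.5248 -0.0852]
 [ 0.5323 -0.1361]] [ 0.57346725 -0.10308726]
9.626551871509662 0.09112055897719135 0.051584849612927336
292 250 ((529.4382934570312, -83.6259765625), (82.11009216308594, 121.35430908203125), 13.69411563873291)
271 166 ((453.09747314453125, 199.7308349609375), (136.7218780517578, 275.04132080078125), 13.64742374420166)
292 256
271 173
pos [0.341  0.2846 0.245 ] yaw -172.34 turn -3.34 shift after [-154.3 -424.9   -5. ] before [-178.8 -415.2   -5. ] t 1.5 F [0.4 0.9 0.5] 0.0
```

View pics/s1.png

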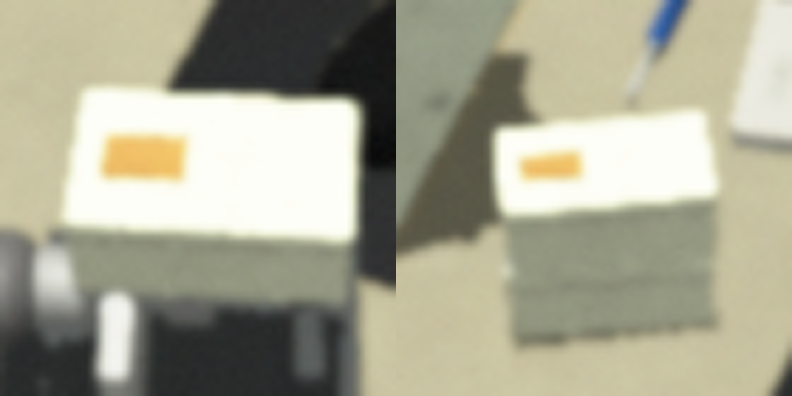

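Side crops: the loose carton's top corners are near crop (82,88), (359,100), (356,242), (62,232). The column's two cartons are well aligned, with top corners at (98,128), (310,112), (321,192), (108,216). The gap is open below.

```bash
python3 -m inch '[[-0.015,-0.035,0,-3],[-0.015,-0.035,0,0],[-0.015,-0.035,0,0],[-0.015,-0.035,0,0],[-0.015,-0.035,0,0],[-0.015,-0.035,0,0],[-0.015,-0.035,0,0],[-0.015,-0.035,0,0],[-0.015,-0.035,0,0],[-0.015,-0.035,0,0],[0,-0.035,0,0],[0,-0.03,0,0]]'
python3 - <<'E'
from h import *
s=snap('side')
for (u,v),z,L in(((292,256),.142,((82,88),(359,100),(356,242),(62,232))),((271,173),.084,((98,128),(310,112),(321,192),(108,216)))):
    P=np.array([onz(s,u-35+(x+.5)/5.657-.5,v-35+(y+.5)/5.657-.5,z)[:2] for x,y in L])
    print(P.round(3).tolist(),P.mean(0).round(4),[np.linalg.norm(P[i]-P[i-1]).round(3) for i in range(4)],
     [np.degrees(np.arctan2(*(P[b]-P[a])[::-1])).round(1) for a,b in((0,1),(3,2))])
delta((.573,-.104,.25),10.5)
E
```

```text
t: 2.7
eef_pos: [0.5661, -0.0909, 0.245]
tool_rot: [-0.0, -0.096, 0.995, -0.0]
contact_force: [-0.3, 0.5, -0.2]
gripper_width: 0.997
grasp_force: 0.0
[[0.521, -0.081], [0.617, -0.064], [0.629, -0.122], [0.533, -0.141]] [ 0.575  -0.1019] [np.float64(0.06), np.float64(0.098), np.float64(0.059), np.float64(0.098)] [np.float64(10.5), np.float64(11.2)]
[[0.384, 0.19], [0.476, 0.225], [0.496, 0.173], [0.407, 0.135]] [0.4407 0.1806] [np.float64(0.061), np.float64(0.099), np.float64(0.056), np.float64(0.096)] [np.float64(20.6), np.float64(23.4)]
pos [ 0.5661 -0.0969  0.2454] yaw -169.3 turn 0.2 shift after [-5.5 -8.3 -4.6] before [-5.4 -8.3 -4.6] t 2.75 F [ 0.4 -5.  -0.1] 0.0
```

```bash
python3 -m inch '[[-0.007,-0.007,0.02,0],[0,0,0.025,0],[0,0,0.025,0],[0,0,0.02,0],[0,0,0.015,0],[0,0,0.01,0],[0,0,0.006,0],[0,0,0.005,0],[0,0,0,0],[0,0,0,0]]'
python3 -c "
from h import *
delta((.574,-.1025,.119),10.7)"
python3 -m inch '[[0,0,0,0],[0,0,0,0],[0,0,0,0],[0,0,0,0],[0,0,0,0],[0,0,0,0],[0,0,0,0],[0,0,0,0]]' 0.03 30
python3 -c "
from h import *
delta((.574,-.1025,.119),10.7);print(bot.get_obs()['gripper_width'])"
```

```text
t: 3.75
eef_pos: [0.5739, -0.0951, 0.1198]
tool_rot: [0.0, -0.096, 0.995, -0.0]
contact_force: [-0.9, -0.1, 0.9]
gripper_width: 0.995
grasp_force: 0.0
pos [ 0.5739 -0.0951  0.1198] yaw -168.95 turn 0.35 shift after [ 1.2 -7.3  0.8] before [ 1.3 -7.3  0.8] t 3.75 F [-0.9 -0.1  0.9] 0.0
t: 4.55
eef_pos: [0.574, -0.0954, 0.12]
tool_rot: [0.001, -0.096, 0.995, -0.0]
contact_force: [0.1, -1.1, 5.6]
gripper_width: 0.652
grasp_force: 33.1
pos [ 0.574  -0.0954  0.12  ] yaw -168.96 turn 0.34 shift after [ 1.4 -7.   1. ] before [ 1.4 -7.   1. ] t 4.55 F [ 0.1 -1.1  5.6] 33.08199226856232
0.6518101375213564
```

```bash
python3 -m inch '[[0,0,-0.005,0],[0,0,-0.01,0],[0,0,-0.015,0],[0,0,-0.02,0],[0,0,-0.02,0],[0,0,-0.015,0],[0,0,-0.01,0],[0,0,-0.005,0],[0,0,0,0],[0,0,0,0]]'
python3 - <<'E'
from h import *
delta((.439,.179,.22),21.8)
s=snap('side','side2.png');t=snap('top','top2.png')
u,v=403,196
a=cv2.resize(s['color'][185:325,210:350],(400,400),interpolation=cv2.INTER_CUBIC)
b=cv2.resize(t['color'][150:250,350:450],(400,400),interpolation=cv2.INTER_CUBIC)
cv2.imwrite('pics/c2.png',np.hstack([a,b])[:,:,::-1])
E
```

```text
t: 5.55
eef_pos: [0.5731, -0.0949, 0.2188]
tool_rot: [-0.0, -0.096, 0.995, 0.0]
contact_force: [-0.3, 0.9, -1.6]
gripper_width: 0.654
grasp_force: 32.4
pos [ 0.5731 -0.0949  0.2188] yaw -168.94 turn -10.74 shift after [ 22.8 304.1  -1.2] before [ 79.  294.5  -1.2] t 5.55 F [-0.3  0.9 -1.6] 32.36254155635834
```

View pics/c2.png

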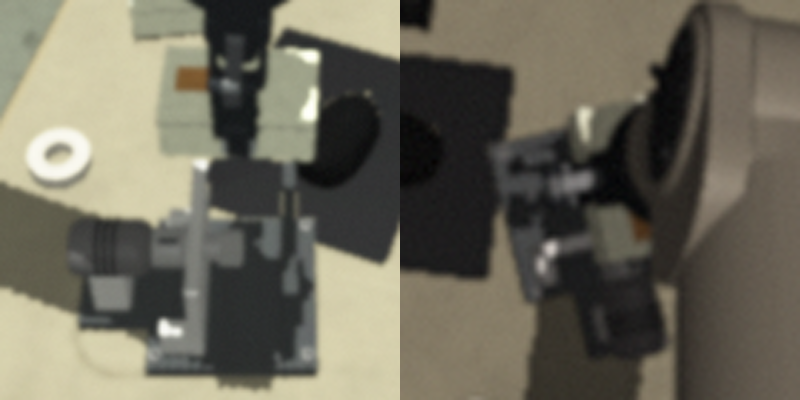

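The side crop shows the carton level and centred in the jaws (ends at 160 and 319, finger at 238). The bolt head shows at (232,245), behind the bracket.

```bash
python3 -m inch '[[0,0,0,-5.4],[0,0,0,-5.4],[0.003,0.03,0,0],[0.003,0.035,0,0],[0.003,0.035,0,0],[0.003,0.035,0,0],[0.003,0.035,0,0],[0.003,0.035,0,0],[0.003,0.035,0,0],[0,0.034,0,0],[0,0.03,0,0],[0,0,0,0]]'
python3 -m inch '[[0,0,0,0],[0,0,0,0]]'
python3 - <<'E'
from h import *
delta((.439,.179,.062),21.8)
s=snap('side')
cv2.imwrite('pics/s3.png',cv2.resize(s['color'][90:230,200:360],(800,600),interpolation=cv2.INTER_CUBIC)[:,:,::-1])
E
```

```text
t: 6.85
eef_pos: [0.4388, 0.1836, 0.2189]
tool_rot: [-0.001, -0.193, 0.981, 0.001]
contact_force: [1.2, -0.1, -2.5]
gripper_width: 0.65
grasp_force: 32.7
t: 7.05
eef_pos: [0.4411, 0.1782, 0.219]
tool_rot: [-0.0, -0.189, 0.982, -0.0]
contact_force: [0.1, 0.3, -1.8]
gripper_width: 0.651
grasp_force: 32.7
pos [0.4411 0.1782 0.219 ] yaw -158.23 turn -0.03 shift after [  1.6   1.5 157. ] before [  1.6   1.5 157. ] t 7.05 F [ 0.1  0.3 -1.8] 32.675601840019226
```

```bash
python3 -m inch '[[0,0.0015,0.015,0],[0,0,0.02,0],[0,0,0.02,0],[0,0,0.02,0],[0,0,0.015,0],[0,0,0.01,0],[0,0,0.005,0],[0,0,0.002,0],[0,0,0,0],[0,0,0,0]]'
python3 - <<'E'
from h import *
delta((.439,.179,.104),21.8)
s=snap('side');t=snap('top')
a=cv2.resize(s['color'][125:205,230:310],(400,400),interpolation=cv2.INTER_CUBIC)
b=cv2.resize(t['color'][203:283,263:343],(400,400),interpolation=cv2.INTER_CUBIC)
cv2.imwrite('pics/s4.png',np.hstack([a,b])[:,:,::-1])
E
```

```text
t: 8.1
eef_pos: [0.4407, 0.1809, 0.1129]
tool_rot: [0.001, -0.19, 0.982, 0.0]
contact_force: [0.4, 0.3, -1.0]
gripper_width: 0.654
grasp_force: 32.7
pos [0.4407 0.1809 0.1129] yaw -158.15 turn 0.05 shift after [ 2.3 -1.1  8.9] before [ 2.3 -1.1  8.9] t 8.1 F [ 0.4  0.3 -1. ] 32.71031320095062
```

View pics/s4.png

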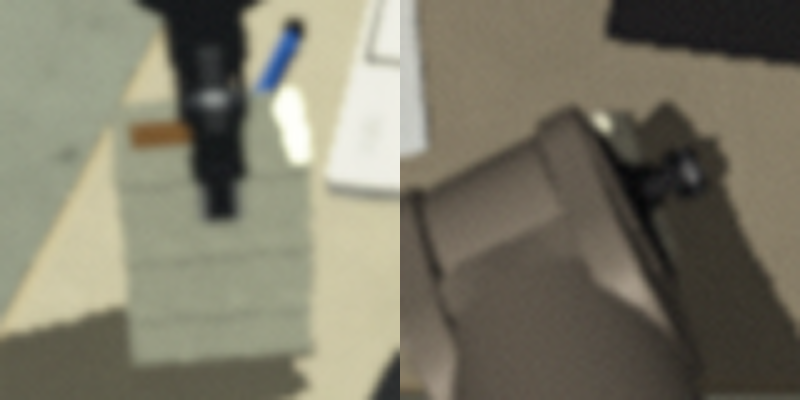

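The side crop shows the carton just above the column, with its left and right edges in line with the cartons below (about 120 and 312). I'll lower it gently.

```bash
python3 -m inch '[[0.001,-0.0005,0.004,0],[0,0,0.003,0],[0,0,0,0],[0,0,0,0]]'
python3 -m inch '[[0,0,0.001,0],[0,0,0.0005,0],[0,0,0,0],[0,0,0,0]]'

```

```text
t: 8.6
eef_pos: [0.4394, 0.1798, 0.1051]
tool_rot: [-0.0, -0.19, 0.982, -0.0]
contact_force: [0.1, 0.4, -2.5]
gripper_width: 0.652
grasp_force: 32.7
t: 9.0
eef_pos: [0.4396, 0.18, 0.104]
tool_rot: [0.0, -0.19, 0.982, 0.0]
contact_force: [-1.6, 0.8, 2.8]
gripper_width: 0.654
grasp_force: 33.1
```

Force is up by about 5 N, so there is contact. I'll release and retreat.

```bash
python3 -m inch '[[0,0,0,0],[0,0,0,0],[0,0,0,0],[0,0,0,0],[0,0,0,0],[0,0,0,0],[0,0,0,0],[0,0,0,0]]' 0.085
python3 -m inch '[[0,0,-0.005,0],[0,0,-0.01,0],[0,0,-0.02,0],[0,0,-0.03,0],[0,0,-0.03,0],[0,0,-0.03,0],[0,-0.03,0,0],[0,-0.035,0,0],[0,-0.035,0,0],[0,-0.035,0,0],[0,-0.02,0,0],[0,0,0,0]]'
python3 - <<'E'
from h import *
s=snap('side');t=snap('top')
delta((.573,-.1,.22),10.5)
print(carton(t,302,244,.126),carton(t,303,243,.126))
a=cv2.resize(s['color'][125:205,230:310],(400,400),interpolation=cv2.INTER_CUBIC)
b=cv2.resize(t['color'][203:283,263:343],(400,400),interpolation=cv2.INTER_CUBIC)
c=cv2.resize(s['color'][220:320,220:340],(400,200*5//3),interpolation=cv2.INTER_CUBIC)
d=cv2.resize(t['color'][150:250,350:450],(400,400),interpolation=cv2.INTER_CUBIC)[:333]
print(c.shape)
cv2.imwrite('pics/s5.png',np.vstack([np.hstack([a,b])[:267+0],np.hstack([c,d])])[:,:,::-1])
E
```

```text
t: 9.8
eef_pos: [0.4395, 0.1799, 0.1038]
tool_rot: [0.0, -0.19, 0.982, 0.0]
contact_force: [0.5, -0.7, 0.2]
gripper_width: 0.996
grasp_force: 0.0
t: 11.0
eef_pos: [0.4981, 0.0327, 0.2298]
tool_rot: [0.001, -0.187, 0.982, -0.001]
contact_force: [0.0, -0.6, 0.8]
gripper_width: 0.994
grasp_force: 0.0
pos [0.4971 0.0363 0.2293] yaw -158.18 turn 11.32 shift after [ -49.8 -147.8    9.3] before [ -19.8 -154.7    9.3] t 11.1 F [-0.9  0.3  0.1] 0.0
((436.84222412109375, 177.70062255859375), (96.48359680175781, 55.94127655029297), 21.781417846679688) ((436.84222412109375, 177.70062255859375), (96.48359680175781, 55.94127655029297), 21.781417846679688)
(333, 400, 3)
```

View pics/s5.png

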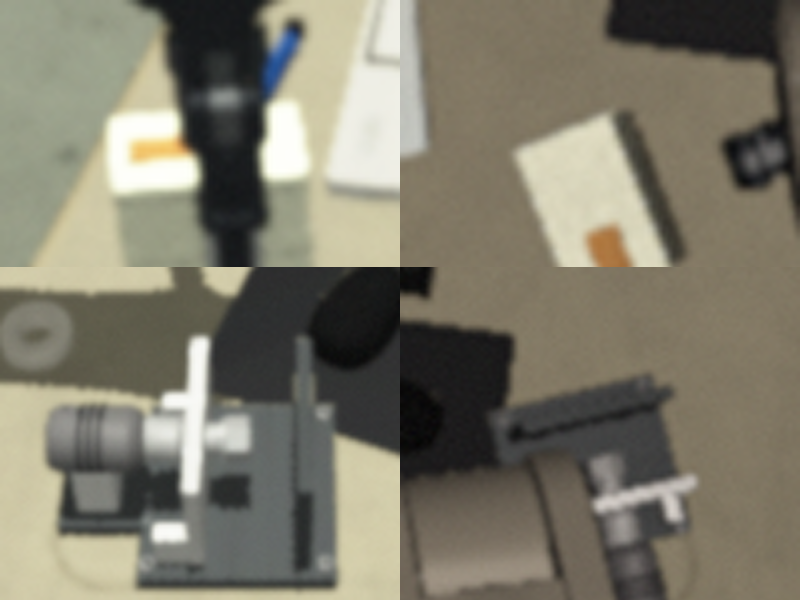

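Step 1 looks good: the carton on top measures (436.8,177.7) mm at 21.8°, against (438.0,177.6) mm at 21.7° for the column. In the side crop the bracket's top runs from (200,338) to (191,492), the fence's top from (304,338) to (304,490), and the hex head is at (237,434). In the top crop the bracket's top runs to (695,483) and the fence from (497,420) to (668,388).

```bash
python3 - <<'E'
from h import *
s=snap('side');t=snap('top')
S=lambda x,y,z:onz(s,220+(x+.5)*.3-.5,220+(y-267+.5)*.3-.5,z)[:2]
T=lambda x,y,z:onz(t,350+(x-400+.5)*.25-.5,150+(y-267+.5)*.25-.5,z)[:2]
def seg(n,a,b):
    d=a-b;print(n,(a*1e3).round(1),(b*1e3).round(1),'mid',((a+b)*500).round(1),'len',round(np.linalg.norm(d)*1e3,1),'normal deg',round(np.degrees(np.arctan2(d[1],d[0]))-90,1))
seg('S bracket',S(200,338,.1),S(191,492,.1))
seg('S fence',S(304,338,.1),S(304,490,.1))
print('head S z.07-.08',S(237,434,.07),S(237,434,.075),S(237,434,.08))
print('T bracket right end',T(695,483,.1)); seg('T fence',T(497,420,.1),T(668,388,.1))
print('T head vis',T(605,465,.08))
E
```

```text
S bracket [530.4 -58.8] [ 556.3 -165.3] mid [ 543.3 -112.1] len 109.5 normal deg 13.6
S fence [594.3 -43.4] [ 618.8 -149. ] mid [606.6 -96.2] len 108.4 normal deg 13.1
head S z.07-.08 [ 0.56588945 -0.10318003] [ 0.56685576 -0.10627642] [ 0.56782208 -0.10937281]
T bracket right end [ 0.55175604 -0.16750968]
T fence [597.2 -28.1] [ 619.4 -149.5] mid [608.3 -88.8] len 123.4 normal deg 10.4
T head vis [ 0.56587713 -0.10798791]
```

```bash
python3 - <<'E'
from h import *
delta((.569,-.1055,.15),13.5)
E
```

```text
pos [0.4969 0.0374 0.2291] yaw -158.04 turn 8.46 shift after [ -36.8 -155.8   79.1] before [ -13.5 -159.5   79.1] t 11.2 F [ 0.6  0.1 -0.7] 0.0
```

```bash
python3 -m inch '[[0,0,0,8.5],[-0.007,-0.03,0,0],[-0.007,-0.03,0,0],[-0.007,-0.03,0,0],[-0.007,-0.03,0,0],[-0.007,-0.025,0.02,0],[-0.002,-0.011,0.03,0],[0,0,0.02,0],[0,0,0.009,0],[0,0,0,0],[0,0,0,0]]'
python3 - <<'E'
from h import *
s=snap('side')
delta((.569,-.1055,.065),13.5)
cv2.imwrite('pics/s6.png',cv2.resize(s['color'][190:320,220:360],(646,600),interpolation=cv2.INTER_CUBIC)[:,:,::-1])
E
```

```text
t: 12.3
eef_pos: [0.5698, -0.1062, 0.1506]
tool_rot: [0.001, -0.117, 0.993, 0.0]
contact_force: [1.4, 0.2, 1.0]
gripper_width: 0.995
grasp_force: 0.0
pos [ 0.5701 -0.1065  0.151 ] yaw -166.57 turn -0.07 shift after [ 0.8  1.2 86. ] before [ 0.8  1.2 86. ] t 12.35 F [ 0.5 -0.1 -0.1] 0.0
```

View pics/s6.png

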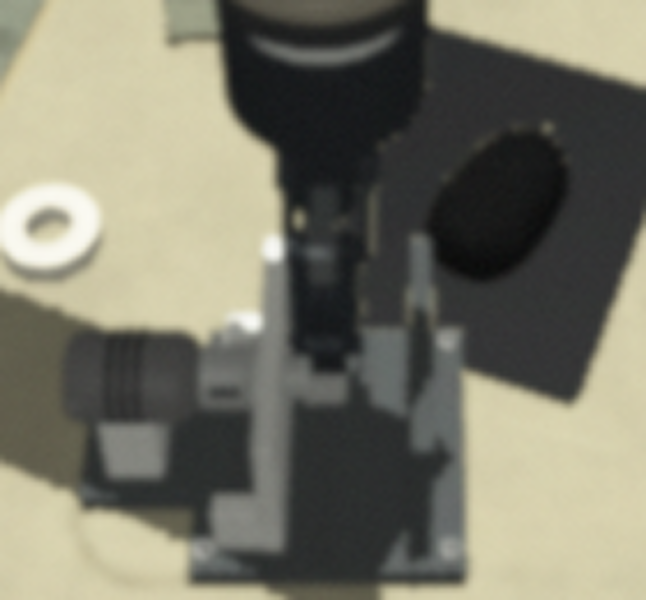

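The finger at x≈325 lines up with the bolt head at (325,382), between the bracket (275) and the fence (420). I'll go down, watching the force.

```bash
python3 -m inch '[[0.0005,0.001,0.01,0],[0,0,0.015,0],[0,0,0.015,0],[0,0,0.01,0],[0,0,0,0]]'
python3 -m inch '[[0,0,0.01,0],[0,0,0.01,0],[0,0,0.01,0],[0,0,0.005,0],[0,0,0,0],[0,0,0,0]]'
python3 -m inch '[[0,0,0,0],[0,0,0,0],[0,0,0,0],[0,0,0,0],[0,0,0,0],[0,0,0,0],[0,0,0,0],[0,0,0,0],[0,0,0,0],[0,0,0,0]]' 0.01 45
python3 -c "
from h import *
delta((.567,-.106,.07),13.5)"
```

```text
t: 12.85
eef_pos: [0.567, -0.1062, 0.0975]
tool_rot: [-0.002, -0.116, 0.993, 0.0]
contact_force: [0.0, -0.4, 1.1]
gripper_width: 0.998
grasp_force: 0.0
t: 13.45
eef_pos: [0.5686, -0.1064, 0.0648]
tool_rot: [0.0, -0.116, 0.993, -0.0]
contact_force: [0.7, -0.1, -0.4]
gripper_width: 0.993
grasp_force: 0.0
t: 14.45
eef_pos: [0.5686, -0.1061, 0.0652]
tool_rot: [0.0, -0.116, 0.993, 0.0]
contact_force: [-1.8, 1.4, 6.0]
gripper_width: 0.295
grasp_force: 44.0
pos [ 0.5686 -0.1061  0.0652] yaw -166.63 turn -0.13 shift after [ 1.6  0.5 -4.8] before [ 1.6  0.5 -4.8] t 14.45 F [-1.8  1.4  6. ] 44.00425972882658
```

The opening is about 25 mm, so the fingers are on the flats at 44 N. I'll hold.

```bash
Z='x'
python3 -m inch '[[0,0,0,0],[0,0,0,0],[0,0,0,0],[0,0,0,0],[0,0,0,0],[0,0,0,0],[0,0,0,0],[0,0,0,0],[0,0,0,0],[0,0,0,0],[0,0,0,0],[0,0,0,0]]'
python3 -m inch '[[0,0,0,0],[0,0,0,0],[0,0,0,0],[0,0,0,0],[0,0,0,0],[0,0,0,0],[0,0,0,0],[0,0,0,0],[0,0,0,0],[0,0,0,0],[0,0,0,0],[0,0,0,0]]' >/dev/null
python3 -m inch '[[0,0,0,0],[0,0,0,0],[0,0,0,0],[0,0,0,0],[0,0,0,0],[0,0,0,0],[0,0,0,0],[0,0,0,0],[0,0,0,0],[0,0,0,0],[0,0,0,0],[0,0,0,0]]' >/dev/null
python3 -m inch '[[0,0,0,0],[0,0,0,0],[0,0,0,0],[0,0,0,0],[0,0,0,0],[0,0,0,0],[0,0,0,0],[0,0,0,0],[0,0,0,0],[0,0,0,0],[0,0,0,0],[0,0,0,0]]' >/dev/null
python3 -m inch '[[0,0,0,0],[0,0,0,0],[0,0,0,0],[0,0,0,0],[0,0,0,0],[0,0,0,0],[0,0,0,0],[0,0,0,0],[0,0,0,0],[0,0,0,0],[0,0,0,0],[0,0,0,0]]' >/dev/null
python3 -m inch '[[0,0,0,0],[0,0,0,0],[0,0,0,0],[0,0,0,0],[0,0,0,0],[0,0,0,0],[0,0,0,0],[0,0,0,0],[0,0,0,0],[0,0,0,0],[0,0,0,0],[0,0,0,0]]' >/dev/null
python3 -m inch '[[0,0,0,0],[0,0,0,0],[0,0,0,0],[0,0,0,0],[0,0,0,0],[0,0,0,0],[0,0,0,0],[0,0,0,0],[0,0,0,0],[0,0,0,0],[0,0,0,0],[0,0,0,0]]'
python3 - <<'E'
from h import *
t=snap('top');print(carton(t,303,243,.126))
s=snap('side')
cv2.imwrite('pics/s7.png',np.hstack([cv2.resize(x,(400,400),interpolation=cv2.INTER_CUBIC) for x in(s['color'][190:320,220:350],s['color'][120:210,225:315])])[:,:,::-1])
o=bot.get_obs();print(o['t'],o['torque'],o['grasp_force'])
E
```

```text
t: 15.65
eef_pos: [0.5686, -0.1061, 0.0652]
tool_rot: [0.0, -0.116, 0.993, 0.0]
contact_force: [-0.9, 1.8, 6.9]
gripper_width: 0.3
grasp_force: 44.0
t: 22.85
eef_pos: [0.5686, -0.1061, 0.0652]
tool_rot: [0.0, -0.116, 0.993, 0.0]
contact_force: [-1.6, 1.3, 6.2]
gripper_width: 0.297
grasp_force: 44.2
((436.83563232421875, 177.7894744873047), (97.71517181396484, 56.625125885009766), 21.780757904052734)
22.95 [0.32938665 0.44078079 0.00359491] 44.15608681272715
```

View pics/s7.png

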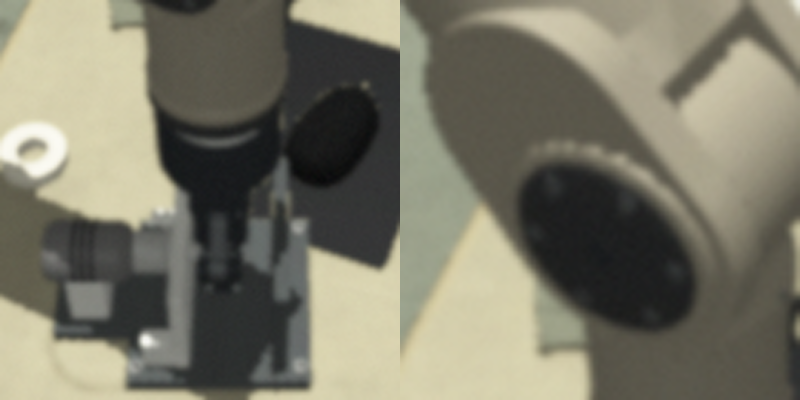

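The fingers grip the head at (220,255), and the column is unmoved (same top-view measurement). The hold has lasted over 8.5 s against about 6 s needed.

```bash
python3 -m inch '[[0,0,0,0],[0,0,0,0],[0,0,0,0],[0,0,0,0],[0,0,0,0],[0,0,0,0],[0,0,0,0],[0,0,0,0],[0,0,0,0],[0,0,0,0],[0,0,0,0],[0,0,0,0]]' >/dev/null; python3 -c "
from station import bot
print(bot.hand_in())"
```

```text
the job is handed in; nothing more can be done
None
```

The carton is squarely on the column (about 1 mm and 0.1° off in the top view), and the bolt head was held at 44 N for about 10 s; I handed the job in with the grip still on, though I had no direct reading that the nut is home and no verdict was shown.

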